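Load the foil roll into the sprung dispenser

ROBOT

A 6-joint arm with a two-finger parallel gripper is mounted at the origin on a cart in front of the work surface, level with it; the furniture and walls round the work are solid. World frame = base frame: x ahead of the robot, y to its left, z up, the work surface at z = 0. Lengths are in m, angles in degrees, forces in N, time in s.
With the tool pointing down it reaches from about 0.3 to 0.775 m from the base axis. Payload 14.6 kg.
Tool frame: the origin (TCP) lies between the finger pads; the fingertips stand 17 mm ahead of it and the grasp point (between the pads) lies 2 mm behind it; z points along the fingers, y is the line along which they close (so a half turn about z gives the same grasp; the last joint's range is limited). The gripper opens to 85 mm and grips with 20 to 120 N. Pads are 22 mm wide; open, the fingers measure 114 mm over their backs; the gripper's body (76 mm by 85 mm) begins 54 mm behind the grasp point. The pads swing forward as they close: fully open they stand 13 mm farther back than shut.
Start: joints at [64.022, 17.183, 87.147, -0, 75.671, -3.816], TCP at [0.207, 0.509, 0.248] pointing down, gripper open.
Joint ranges: [-173.82, 173.82], [-45.26, 126.66], [13.44, 144.39], [-59.66, 239.66], [0, 175.72], [-146.38, 146.38]. Speed limits (degrees/s): [127.2, 127.2, 147.25, 180, 180, 180].

INTERFACE

Orientations are given as a 3x3 rotation matrix whose columns are the frame's x, y, z axes.
In Python, from workcell import bot gives the robot as it stands.
- The arm moves only by the shell command python3 steer.py FILE [OPENING], which reads ROWS from the file FILE. ROWS is a JSON list of rows, 1 to 10 of them, each an object with the fields xyz (a list: dx, dy, dz in m), turn_vec (a list: a rotation vector rx, ry, rz in degrees); a field left out counts as zero; each row shifts and turns the commanded pose from where the row before left it, along the tool's axes as they then stand; what a row does not reach is not made up. A row lasts 1/12 s, in which the tool goes at most 0.0417 m and 7.16 degrees, less where a joint would pass 70% of its speed; a pose out of reach is approached as far as the arm can. OPENING is the opening from 0.0 (shut) to 1.0 (fully open), set as the command begins (- or left out keeps the last). The fingers move at their own pace and stop on an object; the grip force is fixed at half the most. Time passes only in rows, so rows that do not move let the fingers close. It prints the time, the measured TCP pose, the force, the opening and the grip force at its end. Input that does not fit is refused with a message, and nothing moves.
- bot.observe(): the state, without advancing time (a new reading comes with each control period).
- bot.camera(name): name is "scene" or "top" or "wrist"; returns the picture (384x512x3 uint8, red, green, blue); there is no depth.
- bot.camera_model(name): a dict with "fx", "fy", "cx", "cy" (pixels), "T" (4x4, takes a point from camera to world coordinates). Camera axes: x right, y up, looking along -z (the intrinsics and any distortion apply to the point x, -y, -z); pixel columns grow to the right and rows downward; lengths in m; the calibration is good to about 2 mm. A picture is of the moment at which its call begins: read the wrist's pose just before it. camera_model takes no time and is no camera call; for the wrist camera it gives the pose at the moment of the call.
- bot.job_done(): hands the job in; it is judged then, once.
The state is a dict: "time": time; "qpos": joint angles; "joint_velocities": joint speeds; "tau": joint torques, N m; "tool_pos": TCP position; "tool_rot": TCP orientation; "contact_force": force on the tool from outside, world axes, zero at the start; "ft_torque": the same for the moment, N m; "gripper_width": opening from 0.0 (shut) to 1.0 (fully open); "grip_force": force on a finger pad.
Only numpy, scipy, OpenCV 4.12 (cv2) and the standard library are available. Lean on these libraries where they do the work, as an engineer would, in place of code of your own. Each camera call takes 0.05 s, during which the arm holds its last target. There are 200 camera calls.

TASK

Load the foil roll into the dispenser: press the sprung brass pin of its spindle against the tall green end plate, lower it into the open cradle there, and let the spring push the black stub at the other end fully home into the round cup. With the roll seated, push the red gate fully shut over the pin until the brass catch springs up behind it, and let go. Leave the jars and other things around where they stand, without knocking them over.

Things in the scene. Friction and masses are not known exactly. Their poses are not given: they have to be found in the camera images.
- roll: Loose foil roll on a sprung spindle, 0.24 kg: silver roll 44 mm thick, 110 long (grip here), then 48 mm square blue end plugs 6 mm thick, which stop it rolling. Lies with its axis 24 mm up. Origin on the axis at mid roll; own y runs along the spindle from the thin brass sprung pin (-y) to the thick black fixed stub (+y); z up at the start. 190 mm over both tips when free.
- pin (a joint): Sprung pin: 0 = fully out, grows to 0.024 m as it is pressed in along +y of the roll. Spring force 2.4 N at 0 plus 0.3 N per mm. Free spindle 190 mm; end plate to cup rim 175 mm, to cup floor 185 mm: press the pin in 16 mm or more to pass the rim; 5 mm remain once seated.
- pin_tip (a point): Centre of the end face of the brass pin (12 mm diameter), moves with it; at y = -107 mm in the roll's frame when fully out. A black sleeve of 18 mm diameter surrounds the pin from y = -61 to -73 mm.
- stub_tip (a point): Centre of the end face of the black fixed stub (18 mm diameter), at y = +83 mm in the roll's frame.
- dispenser: Fixed foil dispenser: grey base 120 x 230 x 12 mm, aluminium tear bar 30 mm high at its front (x = -57 mm). Origin under the base, z up, -x its front, y along the loaded spindle: tall green end plate with cradle and gate at -y, post with round cup at +y. Seated, the roll's origin is 60 mm above this origin, spindle level, its y along this y.
- cradle (a point): Place of the seated pin tip's centre, 60 mm up on the inner face of the tall end plate (dispenser y = -102 mm; plate x -25 to 48 mm, 118 mm high, smooth down to the cradle, so the pin can be pressed on it higher up and slid down). Open-topped cradle: slot 19 mm wide, 8 mm deep along y, floor 54 mm and walls 68 mm above the worktop.
- cup (a point): Centre of the round cup's rim, 64 mm up, at dispenser y = 73 mm; opens to -y, towards the plate. Bore 26 mm, 10 mm deep (floor y = 83 mm), 36 mm outside; the green post behind the cup is 44 mm wide, 88 mm high.
- gate (a joint): Red keeper gate sliding along the end plate just above the cradle: 0 = fully shut over the pin, grows to 0.075 m as it slides to -x of the dispenser (open). Friction 3 N; the catch adds about 3 to 5 N from about 14 to 8 mm before shut. Bar 66 mm long, 10 wide, 72 to 82 mm above the worktop; shut, it spans x = -26 to 40 mm. Stays where left.
- gate_tab (a point): Middle of the front face of the gate's upright red tab, 100 mm up; moves with the gate. Tab 6 mm thick, 22 mm wide along y, 70 to 112 mm high, at the bar's front end (x = -26 mm when shut). Push this face towards +x of the dispenser to shut the gate.
- catch (a joint): Brass spring catch beside the cradle: 0 = up, grows to 0.006 m as the passing gate presses it down (about 2.5 mm); springs up behind the gate's lug when the gate is within about 2.5 mm of shut.
- salt_shaker: Bystander, loose: clear salt shaker with grey cap, 44 mm wide, 90 tall; origin under its centre, z up. Leave it alone.
- mustard: Bystander, loose: squat glass jar with black lid, 65 mm wide, 94 tall; origin under its centre, z up. Leave it alone.
- tin_small: Bystander, loose: small food tin, 58 mm wide, 72 tall; origin under its centre, z up. Leave it alone.
- pepper_mill: Bystander, loose: wooden pepper mill, 58 mm wide, 170 tall; origin under its centre, z up. Leave it alone.
- timer: Bystander, loose: round white kitchen timer, 66 mm wide, 46 tall; origin under its centre, z up. Leave it alone.
- shelf_jar_23: Bystander, loose: red and cream spice canister with white lid, 53 mm wide, 118 tall; origin under its centre, z up. Leave it alone.

How it is judged (in metres and radians):
On the way:
1. the spindle is seated (pin in the cradle, stub home in the cup) while the gate is still open (x of pin_tip in the frame of dispenser between -0.006 and 0.006 m and y of pin_tip in the frame of dispenser between -0.106 and -0.098 m and z of pin_tip in the frame of dispenser between 0.054 and 0.066 m and x of stub_tip in the frame of dispenser between -0.006 and 0.006 m and y of stub_tip in the frame of dispenser between 0.078 and 0.088 m and z of stub_tip in the frame of dispenser between 0.054 and 0.067 m and value of joint gate above 0.03 m), for 0.2 s.
At the end, for the whole second after the job is handed in: Spindle seated and at rest: pin tip within 6 mm across, 4 mm along and 6 mm in height of its place, stub tip within 6 mm across and 5 mm along, 54 to 67 mm high, pin pressed in over 1 mm; gate within 3.5 mm of shut; catch pressed less than 1.5 mm (x of pin_tip in the frame of dispenser between -0.006 and 0.006 m and y of pin_tip in the frame of dispenser between -0.106 and -0.098 m and z of pin_tip in the frame of dispenser between 0.054 and 0.066 m and x of stub_tip in the frame of dispenser between -0.006 and 0.006 m and y of stub_tip in the frame of dispenser between 0.078 and 0.088 m and z of stub_tip in the frame of dispenser between 0.054 and 0.067 m and value of joint pin above 0.001 m and value of joint gate below 0.0035 m and value of joint catch below 0.0015 m and linear speed of roll below 0.02 m/s); the robot touches nothing.
It fails at once if a bystander (jar, shaker, tin, mill or timer) is pushed more than 40 mm (distance of any of salt_shaker, mustard, tin_small, pepper_mill, timer, shelf_jar_23 from where it was at the start of the episode above 0.04 m).
It fails at once if a bystander is tipped over (angle between any of salt_shaker, mustard, tin_small, pepper_mill, timer, shelf_jar_23's own z axis and vertical above 0.5 rad).
It also fails if it takes over 51 s, if anything falls off the work surface, if the arm or the gripper's body presses on something with over 40 N, if the wrist force passes 120 N, or if a joint passes its speed limit or range.

## Working session

There is one attempt and no reset: what is moved stays moved. The work goes in short steps, Python scripts to look and compute and a shell command to move; the robot and the scene stay as the last step left them, time stands still between calls to the robot, and variables do not carry over. Pictures are saved under pics/ and viewed, at most 10 in all, crops included, and the job is handed in when it is done.

```bash
ls; mkdir -p pics; python3 - <<'E'
from workcell import bot
import cv2,numpy as np
for n in("scene","top"):
    im=bot.camera(n); cv2.imwrite(f"pics/{n}0.png",im[:,:,::-1])
    m=bot.camera_model(n); print(n,{k:(np.round(v,3).tolist() if k=="T" else v) for k,v in m.items()})
o=bot.observe();print(o["time"],o["tool_pos"],np.round(o["tool_rot"],3))
a=cv2.imread("pics/scene0.png");b=cv2.imread("pics/top0.png")
cv2.imwrite("pics/both.png",cv2.resize(np.hstack([a,b]),(800,300)))
E
```

```text
pics
steer.py
workcell.py
scene {'fx': 412.69806881421516, 'fy': 412.69806881421516, 'cx': 252.0271882117039, 'cy': 186.2244118869349, 'T': [[0.584, 0.418, -0.696, -0.189], [-0.812, 0.291, -0.506, -0.542], [-0.009, 0.861, 0.509, 0.657], [0.0, 0.0, 0.0, 1.0]]}
top {'fx': 497.358158588013, 'fy': 497.358158588013, 'cx': 251.43698051725485, 'cy': 188.7289723991312, 'T': [[0.001, 0.999, -0.047, 0.474], [-1.0, 0.001, -0.004, 0.011], [-0.004, 0.047, 0.999, 1.373], [0.0, 0.0, 0.0, 1.0]]}
0.1 [0.20739586 0.50917542 0.24777581] [[-0.926  0.377 -0.   ]
 [ 0.377  0.926 -0.001]
 [ 0.    -0.001 -1.   ]]
```

View pics/top0.png

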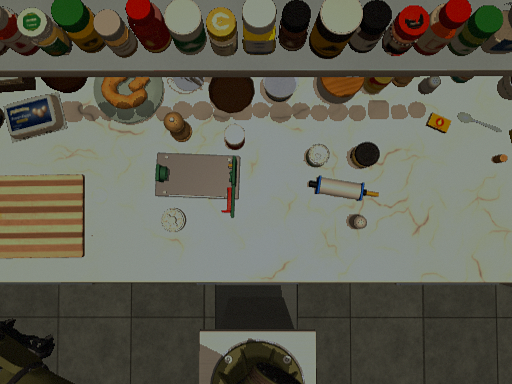

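View pics/scene0.png

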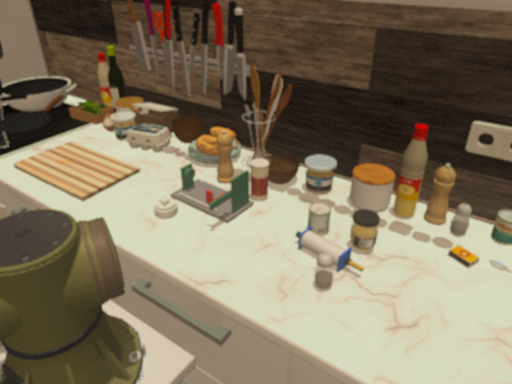

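The top view shows the roll at (342,188), with its stub at (312,184) on the left and its brass pin at (378,194) on the right. The dispenser is at (197,176): cup post at (162,173), tall plate at about x=235, red gate open towards the robot at (229,203). Both have about the same heading. I'll write helpers and get coarse positions.

```bash
cat > h.py <<'E'
from workcell import bot
import cv2,numpy as np
def ray(m,u,v):
    d=np.array([(u-m["cx"])/m["fx"],-(v-m["cy"])/m["fy"],-1.]); T=np.array(m["T"])
    return T[:3,3],T[:3,:3]@d
def onz(m,u,v,z):
    o,d=ray(m,u,v); return o+d*(z-o[2])/d[2]
def proj(m,P):
    T=np.array(m["T"]); p=T[:3,:3].T@(np.array(P)-T[:3,3]); return m["cx"]+m["fx"]*p[0]/-p[2], m["cy"]-m["fy"]*p[1]/-p[2]
E
python3 - <<'E'
from h import *
m=bot.camera_model("top")
for n,u,v,z in [("stub",312,184,.024),("mid",342,188,.024),("pin",378,194,.024),("cup",162,173,.088),("plate near",233,216,.1),("plate far",235,157,.118),("base nl",155,195,.012),("base nr",238,199,.012),("base fl",157,153,.012),("salt",358,222,.09),("mustard",365,154,.094),("tin",318,154,.072),("timer",173,219,.046),("mill",176,122,.17),("can",234,136,.118)]:
    print(n,np.round(onz(m,u,v,z),3))
o=bot.observe(); T=np.array(bot.camera_model("wrist")["T"]); R=o["tool_rot"]
print(np.round(R.T@T[:3,:3],3),np.round(R.T@(T[:3,3]-o["tool_pos"]),3)); print(bot.camera_model("wrist")["fx"])
E
```

```text
stub [ 0.551 -0.148  0.024]
mid [ 0.54  -0.23   0.024]
pin [ 0.524 -0.327  0.024]
cup [0.576 0.248 0.088]
plate near [0.465 0.063 0.1  ]
plate far [0.614 0.058 0.118]
base nl [0.521 0.281 0.012]
base nr [0.51  0.053 0.012]
base fl [0.637 0.276 0.012]
salt [ 0.449 -0.258  0.09 ]
mustard [ 0.625 -0.277  0.094]
tin [ 0.627 -0.159  0.072]
timer [0.456 0.225 0.046]
mill [0.694 0.2   0.17 ]
can [0.668 0.06  0.118]
[[-0.001  0.954  0.299]
 [ 1.     0.001  0.   ]
 [-0.     0.299 -0.954]] [ 0.078 -0.    -0.125]
299.0582973345643
```

```bash
echo '[{"xyz": [-0.038, -0.011, 0]}, {"xyz": [-0.038, -0.011, 0]}, {"xyz": [-0.038, -0.011, 0]}, {"xyz": [-0.038, -0.011, 0]}, {"xyz": [-0.038, -0.011, 0]}, {"xyz": [-0.038, -0.011, 0]}, {"xyz": [-0.038, -0.011, 0]}, {"xyz": [-0.038, -0.011, 0]}, {"xyz": [-0.038, -0.011, 0]}, {"xyz": [-0.038, -0.011, 0]}]' > m.json && python3 steer.py m.json 0.8
echo '[{"turn_vec": [0, 0, 6.8]}, {"turn_vec": [0, 0, 6.8]}, {"turn_vec": [0, 0, 6.8]}, {"turn_vec": [0, 0, 6.8]}, {"turn_vec": [0, 0, 6.8]}, {"turn_vec": [0, 0, 6.8]}, {"turn_vec": [0, 0, 6.8]}, {"turn_vec": [0, 0, 6.8]}, {"turn_vec": [0, 0, 6.8]}, {"turn_vec": [0, 0, 6.8]}]' > m.json && python3 steer.py m.json
echo '[{}, {}, {}]' > m.json && python3 steer.py m.json
python3 - <<'E'
from h import *
im=bot.camera("wrist"); cv2.imwrite("pics/w1.png",im[:,:,::-1])
m=bot.camera_model("wrist");np.save("w1.npy",m,allow_pickle=True)
E
```

```text
time: 0.93
tool_pos: [0.5191, 0.2626, 0.248]
tool_rot: [[-0.926, 0.377, -0.0], [0.377, 0.926, -0.0], [0.0, -0.0, -1.0]]
contact_force: [1.0, 0.5, -0.0]
gripper_width: 0.802
grip_force: 0.0
time: 1.77
tool_pos: [0.5178, 0.2641, 0.2479]
tool_rot: [[0.009, 1.0, -0.001], [1.0, -0.009, -0.0], [-0.0, -0.001, -1.0]]
contact_force: [-0.1, 0.4, 0.7]
gripper_width: 0.799
grip_force: 0.0
time: 2.02
tool_pos: [0.5179, 0.2641, 0.2481]
tool_rot: [[-0.001, 1.0, -0.0], [1.0, 0.001, -0.0], [-0.0, -0.0, -1.0]]
contact_force: [-0.4, 0.3, -0.5]
gripper_width: 0.798
grip_force: 0.0
```

View pics/w1.png

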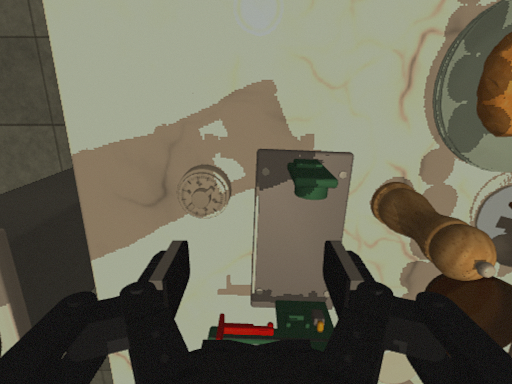

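The wrist view shows the dispenser base with corners at (257,150), (353,152) and (251,306), and the cup at (312,190). The red gate and cradle at (320,320) are partly hidden by the fingers. I'll move on towards the roll for a clear view of the plate.

```bash
echo '[{"xyz": [-0.04, 0.005, 0]}, {"xyz": [-0.04, 0.005, 0]}, {"xyz": [-0.04, 0.005, 0]}, {"xyz": [-0.04, 0.005, 0]}, {"xyz": [-0.04, 0.005, 0]}, {"xyz": [-0.03, 0.005, 0]}, {}, {}, {}, {}]' > m.json && python3 steer.py m.json
python3 - <<'E'
from h import *
im=bot.camera("wrist"); cv2.imwrite("pics/w2.png",im[:,:,::-1])
m=bot.camera_model("wrist");np.save("w2.npy",m,allow_pickle=True)
E
```

```text
time: 2.9
tool_pos: [0.5472, 0.0351, 0.2483]
tool_rot: [[0.001, 1.0, -0.0], [1.0, -0.001, 0.0], [0.0, -0.0, -1.0]]
contact_force: [0.0, 0.3, -0.3]
gripper_width: 0.8
grip_force: 0.0
```

View pics/w2.png

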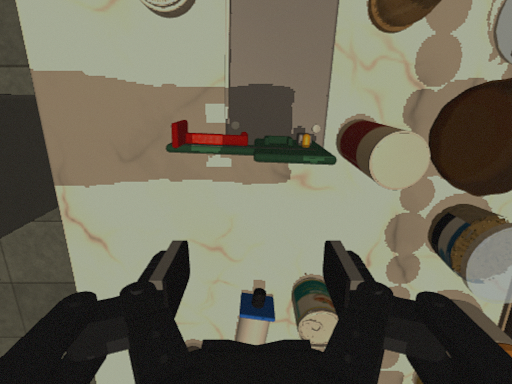

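```bash
python3 - <<'E'
import cv2
a=cv2.imread("pics/w2.png")[100:175,160:345]
b=cv2.imread("pics/w1.png")[140:205,245:365]
import numpy as np
A=cv2.resize(a*1,(740,300),interpolation=cv2.INTER_CUBIC);B=cv2.resize(b,(480,260),interpolation=cv2.INTER_CUBIC)
c=np.zeros((560,740,3),np.uint8);c[:300]=A;c[300:,:480]=B
cv2.imwrite("pics/c1.png",np.clip(c*1.8,0,255).astype(np.uint8))
E
```

```text
(no output)
```

View pics/c1.png

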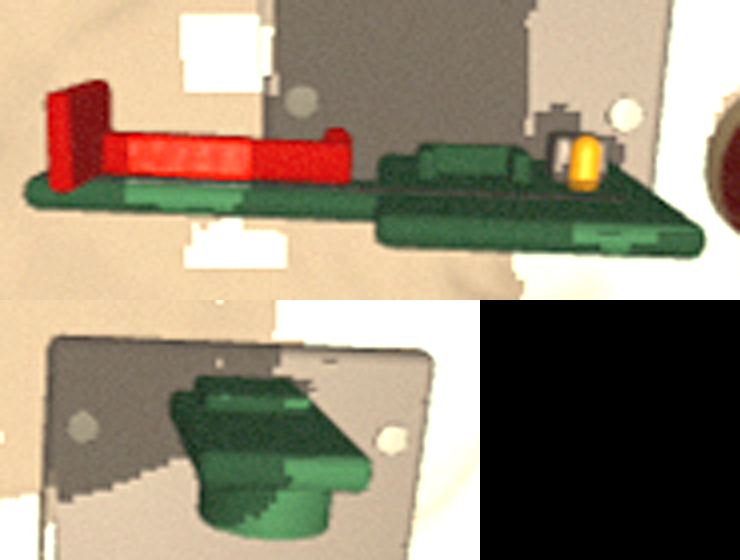

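The crop gives plate top-edge points at image (255,155)–(333,157), the gate tab at about (178,134), the cradle at about (278,140), the brass catch at (306,141) and cup rim sides at (295,192) and (327,192). I'll back-project these and compare them with the dispenser drawing.

```bash
python3 - <<'E'
from h import *
m1=np.load("w1.npy",allow_pickle=True).item();m2=np.load("w2.npy",allow_pickle=True).item()
A=lambda x,y:(160+x/4,100+y/4)
B=lambda x,y:(245+x/4,140+(y-300)/4)
pts=[("base -60,115",m1,B(50,338),.012),("base 60,115",m1,B(432,352),.012),("base -60,-115 w1",m1,(251,306),.012),
("plate outer topL (-25)",m2,A(379,242),.118),("outer topR (48)",m2,A(700,252),.118),("inner topL",m2,A(379,218),.118),("inner topR",m2,A(692,226),.118),
("cupL rim(-18,73)",m1,B(200,510),.064),("cupR(18,73)",m1,B(329,505),.064),("cup bottom?",m1,B(265,538),.046),
("postR(22,?)",m1,B(370,468),.088),
("cradle walls top L(z68,y-94)",m2,A(420,146),.068),("cradle R",m2,A(515,150),.068),("tab top L",m2,A(48,92),.112),("tab top R",m2,A(107,82),.112),("bar end top",m2,A(350,160),.082)]
for n,m,p,z in pts: print(n,np.round(onz(m,*p,z),4))
# base edges lines w1
E
```

```text
base -60,115 [0.5185 0.2816 0.012 ]
base 60,115 [0.6346 0.2772 0.012 ]
base -60,-115 w1 [0.5093 0.0558 0.012 ]
plate outer topL (-25) [0.545  0.0604 0.118 ]
outer topR (48) [0.6147 0.0581 0.118 ]
inner topL [0.545  0.0657 0.118 ]
inner topR [0.6125 0.0638 0.118 ]
cupL rim(-18,73) [0.5589 0.2433 0.064 ]
cupR(18,73) [0.5938 0.2447 0.064 ]
cup bottom? [0.5805 0.2291 0.046 ]
postR(22,?) [0.5973 0.2617 0.088 ]
cradle walls top L(z68,y-94) [0.5552 0.075  0.068 ]
cradle R [0.5792 0.0739 0.068 ]
tab top L [0.4743 0.0919 0.112 ]
tab top R [0.4871 0.0939 0.112 ]
bar end top [0.5378 0.0733 0.082 ]
```

```bash
echo '[{"xyz": [-0.038, 0, 0]}, {"xyz": [-0.038, 0, 0]}, {"xyz": [-0.038, 0, 0]}, {"xyz": [-0.038, 0, 0]}, {"xyz": [-0.038, 0, 0]}, {"xyz": [-0.038, -0.003, 0], "turn_vec": [0, 0, 4.3]}, {"xyz": [-0.038, -0.003, 0], "turn_vec": [0, 0, 4.3]}, {}, {}, {}]' > m.json && python3 steer.py m.json
python3 - <<'E'
from h import *
im=bot.camera("wrist"); cv2.imwrite("pics/w3.png",im[:,:,::-1])
m=bot.camera_model("wrist");np.save("w3.npy",m,allow_pickle=True)
E
```

```text
time: 3.78
tool_pos: [0.5379, -0.2306, 0.2482]
tool_rot: [[0.151, 0.989, -0.0], [0.989, -0.151, 0.0], [0.0, -0.0, -1.0]]
contact_force: [-1.0, 1.1, -0.6]
gripper_width: 0.802
grip_force: 0.0
```

View pics/w3.png

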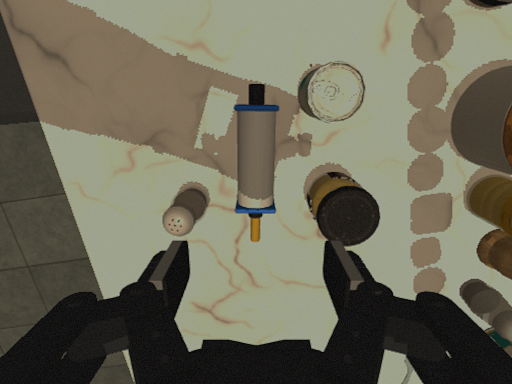

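The whole roll is visible: stub end at (257,84), blue plugs at (257,108) and (255,210), pin tip at (255,242).

```bash
python3 - <<'E'
from h import *
m=np.load("w3.npy",allow_pickle=True).item()
im=cv2.imread("pics/w3.png");hsv=cv2.cvtColor(im,cv2.COLOR_BGR2HSV)
bl=cv2.inRange(hsv,(100,120,40),(125,255,255)); bl[:,:200]=0;bl[:,300:]=0
n,_,st,c=cv2.connectedComponentsWithStats(bl)
for i in range(1,n):
    if st[i,4]>30: print(st[i],c[i],np.round(onz(m,*c[i],.045),4))
for u,v in((257,84),(255,242)): print(np.round(onz(m,u,v,.024),4))
# silver edges
g=cv2.cvtColor(im,cv2.COLOR_BGR2GRAY).astype(int)
for r in (125,160,195): print(r,g[r,230:285].tolist())
E
```

```text
[235 105  44   6 228] [256.9122807  107.21052632] [ 0.5481 -0.1635  0.045 ]
[235 202  40  12 240] [254.62916667 209.55      ] [ 0.5281 -0.2772  0.045 ]
[ 0.5518 -0.1398  0.024 ]
[ 0.5204 -0.3293  0.024 ]
125 [114, 117, 116, 116, 115, 117, 107, 81, 66, 73, 80, 83, 86, 86, 91, 92, 92, 96, 97, 101, 100, 99, 103, 102, 105, 105, 105, 105, 106, 105, 103, 101, 103, 102, 102, 102, 99, 98, 97, 95, 93, 91, 89, 86, 76, 87, 105, 109, 109, 108, 111, 111, 110, 110, 111]
160 [115, 114, 116, 115, 112, 116, 119, 89, 65, 75, 81, 84, 89, 89, 90, 94, 94, 98, 100, 100, 102, 103, 104, 102, 102, 104, 101, 103, 106, 103, 102, 101, 103, 100, 96, 97, 98, 98, 95, 92, 88, 87, 85, 75, 89, 110, 112, 113, 122, 128, 127, 148, 160, 161, 160]
195 [147, 150, 151, 150, 151, 154, 128, 84, 88, 105, 115, 125, 135, 118, 106, 110, 114, 105, 100, 101, 102, 102, 102, 104, 104, 101, 104, 104, 105, 102, 102, 102, 100, 100, 98, 100, 95, 94, 89, 86, 90, 90, 83, 101, 144, 161, 158, 159, 158, 158, 157, 158, 159, 159, 160]
```

```bash
echo '[{"xyz": [0.008, -0.001, 0.03], "turn_vec": [0, 0, 0.7]}, {"xyz": [0, 0, 0.037]}, {"xyz": [0, 0, 0.037]}, {"xyz": [0, 0, 0.037]}, {"xyz": [0, 0, 0.03]}, {"xyz": [0, 0, 0.02]}, {"xyz": [0, 0, 0.018]}, {"xyz": [0, 0, 0.015]}, {}, {}]' > m.json && python3 steer.py m.json
echo '[{}, {}, {}, {}, {}, {}, {}, {}]' > m.json && python3 steer.py m.json 0.0
```

```text
time: 4.67
tool_pos: [0.5381, -0.2223, 0.0243]
tool_rot: [[0.162, 0.987, -0.001], [0.987, -0.162, 0.0], [0.0, -0.001, -1.0]]
contact_force: [0.1, 0.5, 1.2]
gripper_width: 0.801
grip_force: 0.0
time: 5.33
tool_pos: [0.5386, -0.2234, 0.026]
tool_rot: [[0.164, 0.986, 0.002], [0.986, -0.164, -0.001], [-0.0, 0.002, -1.0]]
contact_force: [-1.9, 3.8, 7.0]
gripper_width: 0.496
grip_force: 60.4
```

```bash
echo '[{"xyz": [0, 0, -0.02]}, {"xyz": [0, 0, -0.035]}, {"xyz": [0, 0, -0.036]}, {"xyz": [0, 0, -0.036]}, {"xyz": [0, 0, -0.036], "turn_vec": [0, 0, -3.5]}, {"turn_vec": [0, 0, -3.6]}, {}]' > m.json && python3 steer.py m.json
echo '[{"xyz": [0.03, 0.002, 0]}, {"xyz": [0.036, 0.002, 0]}, {"xyz": [0.036, 0.002, 0]}, {"xyz": [0.036, 0.002, 0]}, {"xyz": [0.036, 0.002, 0]}, {"xyz": [0.036, 0.002, 0]}, {"xyz": [0.036, 0.002, 0]}, {"xyz": [0.036, 0.002, 0]}, {"xyz": [0.036, 0.001, 0]}, {"xyz": [0.036, 0, 0]}]' > m.json && python3 steer.py m.json
echo '[{"xyz": [0.03, 0, 0]}, {"xyz": [0.016, 0, 0]}, {}, {}, {}]' > m.json && python3 steer.py m.json
python3 - <<'E'
from h import *
im=bot.camera("wrist"); cv2.imwrite("pics/w4.png",im[:,:,::-1])
m=bot.camera_model("wrist");np.save("w4.npy",m,allow_pickle=True)
s=bot.camera("scene"); 
b=np.zeros((600,800,3),np.uint8); b[:384,:512]=im[:,:,::-1]
b[384:,:]=cv2.resize(s[130:238,120:520,::-1],(800,216))
cv2.imwrite("pics/v4.png",np.clip(b*1.5,0,255).astype(np.uint8))
E
```

```text
time: 5.92
tool_pos: [0.5385, -0.2237, 0.1901]
tool_rot: [[0.038, 0.999, 0.004], [0.999, -0.038, -0.002], [-0.002, 0.004, -1.0]]
contact_force: [-0.9, -0.4, -3.7]
gripper_width: 0.492
grip_force: 62.2
time: 6.75
tool_pos: [0.5688, 0.1313, 0.1862]
tool_rot: [[0.043, 0.999, -0.002], [0.999, -0.043, -0.0], [-0.0, -0.002, -1.0]]
contact_force: [1.0, -1.5, -2.9]
gripper_width: 0.499
grip_force: 62.0
time: 7.17
tool_pos: [0.5711, 0.1747, 0.1865]
tool_rot: [[0.043, 0.999, -0.001], [0.999, -0.043, -0.0], [-0.001, -0.001, -1.0]]
contact_force: [0.2, 0.2, -2.3]
gripper_width: 0.492
grip_force: 62.0
```

View pics/v4.png

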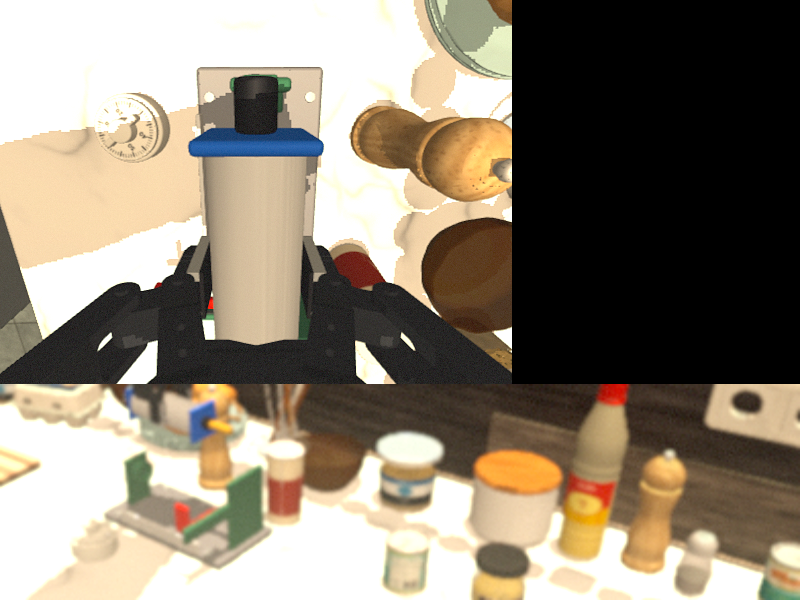

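The roll is held level. The stub is at (257,76–130) and the blue plug spans 189–323 at row about 130. The base's far corners are at (198,68) and (323,69), with the cup and post behind the stub at (262,85). I'll check the roll-in-hand offset and the base.

```bash
python3 - <<'E'
from h import *
m=np.load("w4.npy",allow_pickle=True).item();o=bot.observe();R=o["tool_rot"];t=o["tool_pos"]
P=lambda *a: t+R@np.array(a)
for dx in(0,):
  for n,a in {"stub end top":(.083,0,-.011),"stub end L":(.083,-.009,-.002),"R":(.083,.009,-.002),"plug outer top L":(.061,-.024,-.026),"plug outer top R":(.061,.024,-.026),"plug inner topL":(.055,-.024,-.026)}.items():
    print(n,np.round(proj(m,P(*a)),1))
for u,v in((198,68),(323,69)): print(np.round(onz(m,u,v,.012),4))
c,s=np.cos(np.radians(-2.3)),np.sin(np.radians(-2.3))
for n,(x,y,z) in {"base L":(-60,115,12),"base R":(60,115,12),"post":(-22,83,88),"post2":(22,83,88)}.items():
    x/=1e3;y/=1e3;print(n,np.round(proj(m,(.572+c*x-s*y,.167+s*x+c*y,z/1e3)),1))
E
```

```text
stub end top [259.3  79.5]
stub end L [235.7  81. ]
R [282.4  80.9]
plug outer top L [187.2 147.7]
plug outer top R [332.  147.6]
plug inner topL [188.4 165.5]
[0.5206 0.2802 0.012 ]
[0.6367 0.2742 0.012 ]
base L [193.4  63.4]
base R [323.   62.8]
post [228.1  99.8]
post2 [289.6  99.5]
```

```bash
python3 - <<'E'
from h import *
im=cv2.imread("pics/w4.png");hsv=cv2.cvtColor(im,cv2.COLOR_BGR2HSV)
bl=cv2.inRange(hsv,(100,120,30),(125,255,255));bl[:,:170]=0;bl[:,340:]=0;bl[180:]=0
for r in range(124,162,3):
    x=np.where(bl[r])[0]; print(r,(x.min(),x.max()) if len(x) else None,hsv[r,215:300:20,2].tolist())
g=im.max(2)
for r in (74,78,82,90,100,115,125): print(r,g[r,228:290:2].tolist())
print(g[66:140:2,257].tolist())
for r in (180,240): print(r,g[r,190:225:2].tolist(),g[r,290:325:2].tolist())
E
```

```text
124 None [93, 19, 21, 21, 147]
127 None [108, 27, 24, 22, 134]
130 (np.int64(208), np.int64(304)) [73, 52, 27, 26, 71]
133 (np.int64(203), np.int64(308)) [73, 73, 23, 73, 71]
136 (np.int64(199), np.int64(313)) [73, 74, 75, 75, 75]
139 (np.int64(194), np.int64(318)) [74, 74, 74, 73, 73]
142 (np.int64(190), np.int64(321)) [105, 105, 107, 104, 106]
145 (np.int64(189), np.int64(322)) [113, 112, 114, 113, 115]
148 (np.int64(189), np.int64(322)) [111, 111, 112, 113, 113]
151 (np.int64(189), np.int64(322)) [108, 105, 107, 107, 107]
154 (np.int64(191), np.int64(320)) [92, 93, 93, 91, 91]
157 None [102, 146, 144, 149, 136]
160 None [116, 136, 147, 143, 131]
74 [154, 154, 153, 154, 154, 154, 155, 152, 143, 141, 123, 111, 69, 71, 71, 70, 110, 111, 108, 111, 110, 110, 110, 109, 141, 155, 152, 152, 153, 154, 153]
78 [154, 148, 74, 64, 26, 14, 25, 29, 31, 32, 31, 33, 34, 40, 44, 44, 39, 40, 38, 33, 33, 31, 26, 22, 38, 89, 85, 85, 86, 84, 81]
82 [155, 83, 105, 21, 23, 28, 34, 31, 28, 29, 40, 43, 48, 53, 55, 52, 50, 43, 41, 36, 28, 26, 29, 23, 24, 91, 110, 110, 108, 109, 105]
90 [153, 135, 72, 26, 2
[... 305 characters left out ...]
0, 24, 24, 23, 27, 21, 23, 17, 20, 15, 84, 89, 87, 87, 88, 84]
125 [86, 86, 89, 59, 19, 21, 21, 26, 21, 25, 26, 26, 31, 26, 18, 19, 25, 23, 26, 22, 21, 20, 19, 27, 16, 82, 87, 89, 89, 90, 90]
[191, 115, 146, 158, 72, 19, 43, 50, 56, 53, 54, 55, 52, 56, 24, 25, 27, 28, 30, 23, 28, 25, 18, 21, 23, 28, 20, 29, 27, 19, 28, 22, 29, 28, 43, 73, 73]
180 [166, 164, 166, 166, 164, 143, 146, 81, 89, 98, 105, 111, 114, 117, 121, 122, 124, 129] [134, 136, 132, 132, 128, 124, 120, 116, 85, 123, 142, 143, 134, 140, 209, 205, 202, 203]
240 [205, 207, 207, 208, 208, 74, 80, 81, 80, 76, 91, 103, 108, 115, 120, 121, 123, 126] [138, 134, 129, 126, 119, 119, 97, 80, 81, 78, 81, 74, 208, 208, 206, 207, 208, 209]
```

```bash
echo '[{"xyz": [0.004, 0.0035, 0.02]}, {"xyz": [0, 0, 0.03]}, {"xyz": [0, 0, 0.0285]}, {}, {}, {}]' > m.json && python3 steer.py m.json
echo '[{"xyz": [-0.005, 0, 0]}, {"xyz": [-0.005, 0, 0]}, {}, {}, {}]' > m.json && python3 steer.py m.json
echo '[{"xyz": [-0.005, 0, 0]}, {"xyz": [-0.005, 0, 0]}, {}, {}, {}]' > m.json && python3 steer.py m.json
```

```text
time: 7.77
tool_pos: [0.5757, 0.179, 0.1105]
tool_rot: [[0.042, 0.999, 0.002], [0.999, -0.042, 0.0], [0.0, 0.002, -1.0]]
contact_force: [-0.2, 0.1, -2.2]
gripper_width: 0.497
grip_force: 62.7
time: 8.18
tool_pos: [0.5749, 0.1694, 0.1094]
tool_rot: [[0.041, 0.999, 0.001], [0.999, -0.041, 0.0], [0.0, 0.001, -1.0]]
contact_force: [1.1, 2.8, -1.7]
gripper_width: 0.494
grip_force: 62.7
time: 8.6
tool_pos: [0.5743, 0.1595, 0.109]
tool_rot: [[0.041, 0.999, 0.001], [0.999, -0.041, 0.001], [0.001, 0.001, -1.0]]
contact_force: [2.1, 5.3, -1.0]
gripper_width: 0.496
grip_force: 62.7
```

```bash
echo '[{"xyz": [-0.005, 0, 0]}, {"xyz": [-0.0045, 0, 0]}, {}, {}, {}]' > m.json && python3 steer.py m.json
python3 - <<'E'
from h import *
im=bot.camera("wrist"); cv2.imwrite("pics/w5.png",im[:,:,::-1])
m=bot.camera_model("wrist");np.save("w5.npy",m,allow_pickle=True)
cv2.imwrite("pics/v5.png",np.clip(cv2.resize(im[20:250,130:390,::-1],(676,598),interpolation=cv2.INTER_CUBIC)*1.8,0,255).astype(np.uint8))
E
```

```text
time: 9.02
tool_pos: [0.5739, 0.1503, 0.1089]
tool_rot: [[0.041, 0.999, 0.001], [0.999, -0.041, 0.001], [0.001, 0.001, -1.0]]
contact_force: [2.2, 7.8, -1.3]
gripper_width: 0.5
grip_force: 62.8
```

View pics/v5.png

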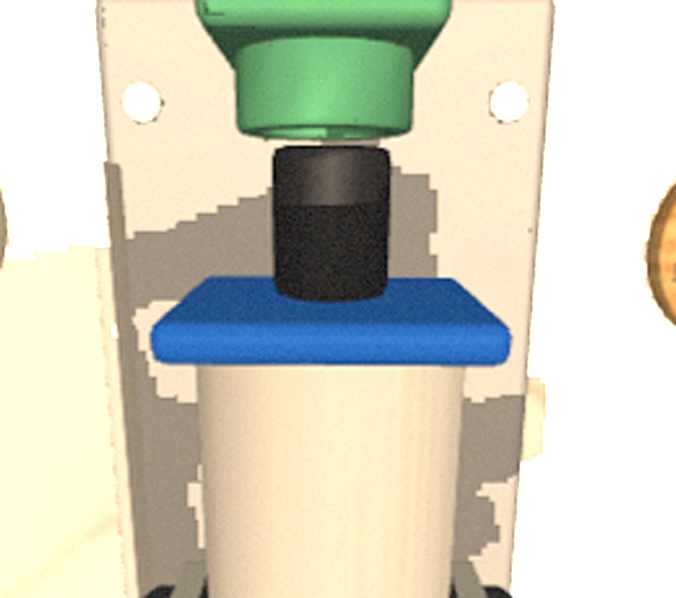

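The stub (274–389 in the crop) clears the cup rim (237–412, row 137) by about 2 mm and sits about 1 mm right of its centre. I'll correct that while lowering.

```bash
echo '[{"xyz": [0, -0.001, 0.005]}, {"xyz": [0, 0, 0.005]}, {"xyz": [0, 0, 0.005]}, {"xyz": [0, 0, 0.005]}, {}]' > m.json && python3 steer.py m.json
echo '[{"xyz": [0, 0, 0.005]}, {"xyz": [0, 0, 0.005]}, {"xyz": [0, 0, 0.005]}, {}, {}, {}]' > m.json && python3 steer.py m.json
python3 - <<'E'
from h import *
im=bot.camera("wrist"); cv2.imwrite("pics/w6.png",im[:,:,::-1])
s=bot.camera("scene")
b=np.zeros((600,800,3),np.uint8); b[:384,:512]=im[:,:,::-1]
b[384:,:432]=cv2.resize(s[155:225,165:305,::-1],(432,216),interpolation=cv2.INTER_CUBIC)
cv2.imwrite("pics/v6.png",np.clip(b*1.6,0,255).astype(np.uint8))
E
```

```text
time: 9.48
tool_pos: [0.5728, 0.1504, 0.0885]
tool_rot: [[0.041, 0.999, 0.0], [0.999, -0.041, 0.001], [0.001, 0.0, -1.0]]
contact_force: [2.0, 8.4, 3.0]
gripper_width: 0.494
grip_force: 63.1
time: 9.98
tool_pos: [0.573, 0.1505, 0.0742]
tool_rot: [[0.041, 0.999, 0.001], [0.999, -0.041, 0.001], [0.001, 0.001, -1.0]]
contact_force: [0.2, 9.3, 1.3]
gripper_width: 0.495
grip_force: 63.2
```

View pics/v6.png

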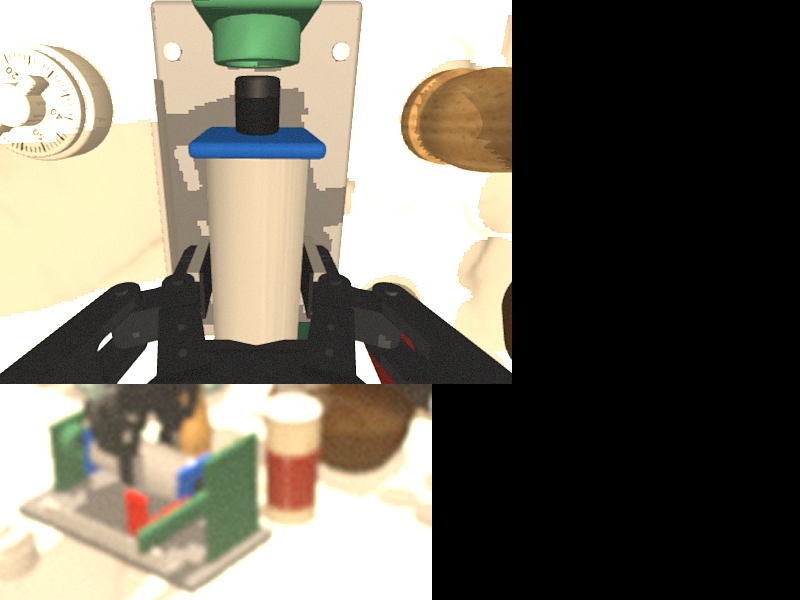

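The stub (mid column 257.7) is centred on the cup (mid 257) and still clear of it. I'll lower the rest of the way by force.

```bash
echo '[{"xyz": [0, 0, 0.003]}, {"xyz": [0, 0, 0.002]}, {}, {}]' > m.json && python3 steer.py m.json
echo '[{"xyz": [0, 0, 0.002]}, {}, {}]' > m.json && python3 steer.py m.json
```

```text
time: 10.42
tool_pos: [0.5731, 0.1504, 0.0693]
tool_rot: [[0.041, 0.999, 0.001], [0.999, -0.041, 0.001], [0.001, 0.001, -1.0]]
contact_force: [-0.3, 8.4, 3.1]
gripper_width: 0.492
grip_force: 63.2
time: 10.67
tool_pos: [0.5731, 0.1505, 0.0674]
tool_rot: [[0.041, 0.999, 0.001], [0.999, -0.041, 0.001], [0.001, 0.001, -1.0]]
contact_force: [1.4, 8.1, 2.3]
gripper_width: 0.495
grip_force: 63.2
```

```bash
echo '[{"xyz": [0.003, 0, 0]}, {"xyz": [0.003, 0, 0]}, {}, {}]' > m.json && python3 steer.py m.json
echo '[{"xyz": [0.004, 0, 0]}, {"xyz": [0.003, 0, 0]}, {"xyz": [0.0015, 0, 0]}, {}, {}, {}]' > m.json && python3 steer.py m.json
python3 - <<'E'
from h import *
im=bot.camera("wrist"); cv2.imwrite("pics/w7.png",im[:,:,::-1])
cv2.imwrite("pics/v7.png",np.clip(cv2.resize(im[0:200,130:390,::-1],(676,520),interpolation=cv2.INTER_CUBIC)*1.8,0,255).astype(np.uint8))
E
```

```text
time: 11.0
tool_pos: [0.5733, 0.1564, 0.0673]
tool_rot: [[0.041, 0.999, 0.001], [0.999, -0.041, 0.001], [0.001, 0.001, -1.0]]
contact_force: [0.7, 6.9, 2.0]
gripper_width: 0.498
grip_force: 63.2
time: 11.5
tool_pos: [0.5734, 0.1642, 0.0668]
tool_rot: [[0.041, 0.999, -0.0], [0.999, -0.041, -0.0], [-0.0, -0.0, -1.0]]
contact_force: [0.7, 4.3, 1.2]
gripper_width: 0.497
grip_force: 63.1
```

View pics/v7.png

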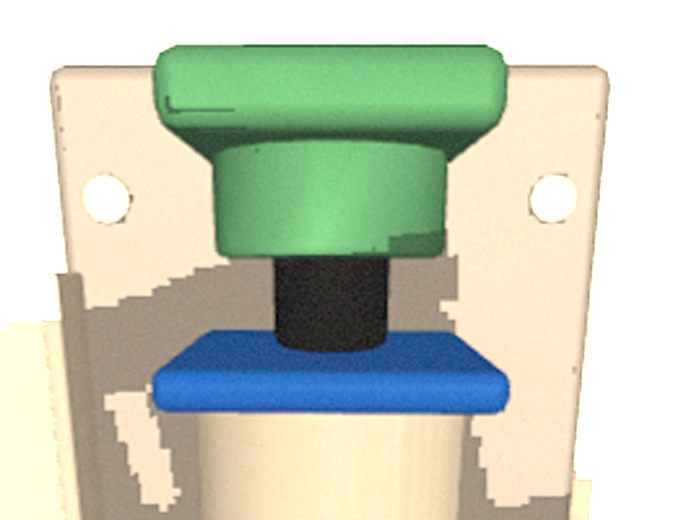

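The stub has entered the cup (the rim hides its end at crop row 255). I'll lower slightly, then release.

```bash
echo '[{"xyz": [0, 0, 0.002]}, {}, {}]' > m.json && python3 steer.py m.json
echo '[{"xyz": [0, 0, 0.0015]}, {}, {}]' > m.json && python3 steer.py m.json
```

```text
time: 11.8
tool_pos: [0.5734, 0.1643, 0.0646]
tool_rot: [[0.041, 0.999, -0.0], [0.999, -0.041, -0.0], [-0.0, -0.0, -1.0]]
contact_force: [1.3, 3.6, 1.0]
gripper_width: 0.493
grip_force: 63.1
time: 12.05
tool_pos: [0.5735, 0.1643, 0.0634]
tool_rot: [[0.041, 0.999, 0.0], [0.999, -0.041, 0.0], [0.0, 0.0, -1.0]]
contact_force: [0.4, 4.1, 1.9]
gripper_width: 0.496
grip_force: 63.0
```

```bash
echo '[{"xyz": [0, 0, 0.001]}, {}, {}]' > m.json && python3 steer.py m.json
echo '[{"xyz": [0, 0, 0.001]}, {}, {}]' > m.json && python3 steer.py m.json
```

```text
time: 12.3
tool_pos: [0.5735, 0.1643, 0.0624]
tool_rot: [[0.041, 0.999, 0.0], [0.999, -0.041, -0.0], [0.0, 0.0, -1.0]]
contact_force: [-0.2, 4.6, 3.6]
gripper_width: 0.492
grip_force: 63.1
time: 12.55
tool_pos: [0.5736, 0.1644, 0.0618]
tool_rot: [[0.041, 0.999, 0.001], [0.999, -0.041, 0.0], [0.0, 0.001, -1.0]]
contact_force: [-1.7, 5.0, 7.1]
gripper_width: 0.495
grip_force: 63.9
```

```bash
echo '[{}, {}, {}, {}, {}]' > m.json && python3 steer.py m.json 0.7
echo '[{"xyz": [0, 0, -0.02]}, {"xyz": [0, 0, -0.035]}, {"xyz": [0, 0, -0.035]}, {"xyz": [0, 0, -0.035]}, {"xyz": [0, 0, -0.03]}, {}, {}]' > m.json && python3 steer.py m.json
python3 - <<'E'
from h import *
im=bot.camera("wrist"); cv2.imwrite("pics/w8.png",im[:,:,::-1])
m=bot.camera_model("wrist");np.save("w8.npy",m,allow_pickle=True)
s=bot.camera("scene")
b=np.zeros((600,800,3),np.uint8); b[:384,:512]=im[:,:,::-1]
b[384:,:432]=cv2.resize(s[155:225,165:305,::-1],(432,216),interpolation=cv2.INTER_CUBIC)
cv2.imwrite("pics/v8.png",np.clip(b*1.6,0,255).astype(np.uint8))
E
```

```text
time: 12.97
tool_pos: [0.5733, 0.1642, 0.0611]
tool_rot: [[0.041, 0.999, -0.0], [0.999, -0.041, -0.0], [-0.0, -0.0, -1.0]]
contact_force: [-0.1, 0.0, 0.2]
gripper_width: 0.701
grip_force: 0.0
time: 13.55
tool_pos: [0.5739, 0.1644, 0.2179]
tool_rot: [[0.041, 0.999, 0.003], [0.999, -0.041, 0.001], [0.001, 0.003, -1.0]]
contact_force: [1.1, 0.1, -1.2]
gripper_width: 0.7
grip_force: 0.0
```

View pics/v8.png

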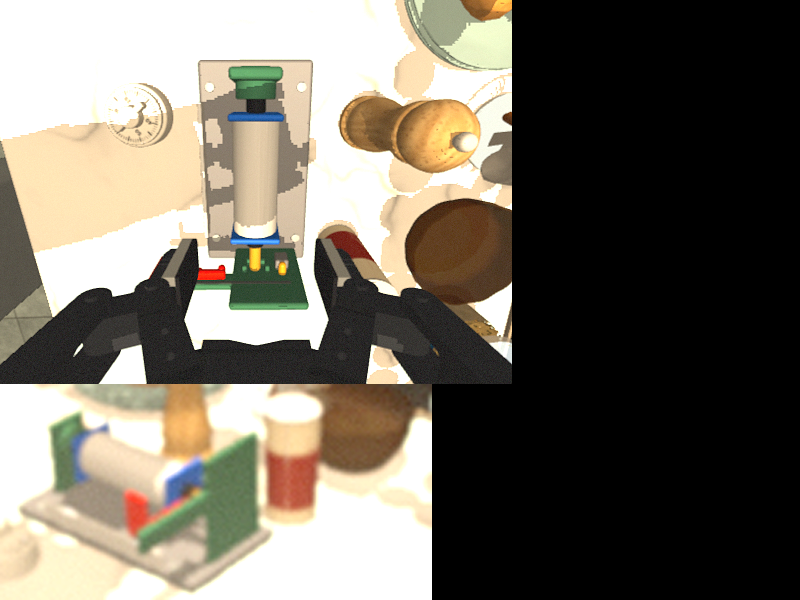

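Seated: the pin is in the cradle at (255,258), the stub is in the cup at (256,100), and the gate is still open. Next I'll close the fingers and go to the front of the gate tab.

```bash
echo '[{"xyz": [-0.0172, -0.0272, 0]}, {"xyz": [-0.0172, -0.0272, 0]}, {"xyz": [-0.0172, -0.0272, 0]}, {"xyz": [-0.0172, -0.0272, 0]}, {"xyz": [-0.0172, -0.0272, 0]}, {}, {}, {}]' > m.json && python3 steer.py m.json 0.0
python3 - <<'E'
from h import *
m=np.load("w2.npy",allow_pickle=True).item()
for x,y in((48,92),(52,190),(75,88),(75,185)): print(np.round(onz(m,160+x/4,100+y/4,.112),4))
for n in("w8",):
    m=np.load(n+".npy",allow_pickle=True).item()
    im=cv2.imread("pics/w8.png");h=cv2.cvtColor(im,cv2.COLOR_BGR2HSV)
    r=cv2.inRange(h,(0,170,60),(6,255,255));r[:,232:]=0;ys,xs=np.where(r[255:300,150:]);print("bar end",xs.max()+150,np.round(onz(m,xs.max()+150,272,.082),4))
E
```

```text
time: 14.32
tool_pos: [0.4342, 0.0841, 0.2158]
tool_rot: [[0.041, 0.999, -0.001], [0.999, -0.041, -0.0], [-0.0, -0.001, -1.0]]
contact_force: [-0.0, 0.2, 0.2]
gripper_width: 0.002
grip_force: 0.0
[0.4743 0.0919 0.112 ]
[0.4734 0.0709 0.112 ]
[0.4802 0.0927 0.112 ]
[0.4785 0.072  0.112 ]
bar end 225 [0.5377 0.0779 0.082 ]
```

```bash
echo '[{"xyz": [0, 0, 0.03]}, {"xyz": [0, 0, 0.035]}, {"xyz": [0, 0, 0.03]}, {"xyz": [0, 0, 0.018]}, {}, {}]' > m.json && python3 steer.py m.json
echo '[{"xyz": [0, 0.008, 0]}, {"xyz": [0, 0.008, 0]}, {"xyz": [0, 0.008, 0]}, {"xyz": [0, 0.008, 0]}, {"xyz": [0, 0.008, 0]}, {}]' > m.json && python3 steer.py m.json
```

```text
time: 14.82
tool_pos: [0.4342, 0.0843, 0.1027]
tool_rot: [[0.041, 0.999, -0.002], [0.999, -0.041, -0.0], [-0.0, -0.002, -1.0]]
contact_force: [0.7, -0.7, -0.4]
gripper_width: 0.003
grip_force: 0.0
time: 15.32
tool_pos: [0.4755, 0.0823, 0.1036]
tool_rot: [[0.041, 0.999, 0.001], [0.999, -0.041, 0.0], [0.0, 0.001, -1.0]]
contact_force: [0.6, 0.4, 0.1]
gripper_width: 0.0
grip_force: 0.0
```

```bash
echo '[{"xyz": [0, 0.008, 0]}, {"xyz": [0, 0.008, 0]}]' > m.json && python3 steer.py m.json
echo '[{"xyz": [0, 0.008, 0]}, {"xyz": [0, 0.008, 0]}]' > m.json && python3 steer.py m.json
echo '[{"xyz": [0, 0.006, 0]}, {"xyz": [0, 0.004, 0]}]' > m.json && python3 steer.py m.json
```

```text
time: 15.48
tool_pos: [0.4902, 0.0817, 0.1032]
tool_rot: [[0.041, 0.999, -0.001], [0.999, -0.041, -0.0], [-0.0, -0.001, -1.0]]
contact_force: [-3.9, -0.0, 0.6]
gripper_width: -0.001
grip_force: 1.7
time: 15.65
tool_pos: [0.5066, 0.081, 0.1032]
tool_rot: [[0.041, 0.999, -0.0], [0.999, -0.041, -0.0], [-0.0, -0.0, -1.0]]
contact_force: [-3.0, 1.7, 0.8]
gripper_width: 0.001
grip_force: 1.7
time: 15.82
tool_pos: [0.5167, 0.0806, 0.1032]
tool_rot: [[0.041, 0.999, -0.0], [0.999, -0.041, 0.0], [0.0, -0.0, -1.0]]
contact_force: [-4.4, 1.6, 2.0]
gripper_width: 0.002
grip_force: 2.7
```

```bash
for i in 1; do echo '[{"xyz": [0, 0.003, 0]}, {"xyz": [0, 0.003, 0]}, {}]' > m.json && python3 steer.py m.json; done
echo '[{"xyz": [0, 0.003, 0]}, {"xyz": [0, 0.002, 0]}, {}]' > m.json && python3 steer.py m.json
```

```text
time: 16.07
tool_pos: [0.5224, 0.0804, 0.1033]
tool_rot: [[0.041, 0.999, 0.0], [0.999, -0.041, 0.0], [0.0, 0.0, -1.0]]
contact_force: [-0.5, -0.1, 0.1]
gripper_width: -0.003
grip_force: 0.2
time: 16.32
tool_pos: [0.5273, 0.0802, 0.1033]
tool_rot: [[0.041, 0.999, 0.0], [0.999, -0.041, 0.0], [0.0, 0.0, -1.0]]
contact_force: [0.1, -0.4, 0.0]
gripper_width: 0.002
grip_force: 0.1
```

```bash
echo '[{"xyz": [0, 0.003, 0]}]' > m.json && python3 steer.py m.json
echo '[{"xyz": [0, 0.003, 0]}]' > m.json && python3 steer.py m.json
echo '[{"xyz": [0, 0.003, 0]}]' > m.json && python3 steer.py m.json
```

```text
time: 16.4
tool_pos: [0.5298, 0.08, 0.1032]
tool_rot: [[0.041, 0.999, -0.0], [0.999, -0.041, -0.0], [-0.0, -0.0, -1.0]]
contact_force: [-3.7, 0.8, 0.7]
gripper_width: 0.001
grip_force: 1.6
time: 16.48
tool_pos: [0.5317, 0.0798, 0.103]
tool_rot: [[0.041, 0.999, -0.004], [0.999, -0.041, -0.0], [-0.001, -0.004, -1.0]]
contact_force: [-34.9, -2.3, 20.3]
gripper_width: 0.002
grip_force: 17.5
time: 16.57
tool_pos: [0.5324, 0.0797, 0.1028]
tool_rot: [[0.041, 0.999, -0.011], [0.999, -0.041, -0.001], [-0.001, -0.011, -1.0]]
contact_force: [-57.2, -4.0, 34.0]
gripper_width: -0.001
grip_force: 29.5
```

```bash
echo '[{"xyz": [0, -0.006, 0]}, {"xyz": [0, -0.01, 0]}, {"xyz": [0, -0.02, 0]}, {"xyz": [0, -0.02, 0]}, {"xyz": [0, 0, -0.035]}, {"xyz": [0, 0, -0.035]}, {"xyz": [0, 0, -0.035]}, {}, {}]' > m.json && python3 steer.py m.json
echo '[{"xyz": [-0.02, 0.03, -0.01]}, {"xyz": [-0.02, 0.03, -0.01]}, {"xyz": [-0.02, 0.03, -0.01]}, {}, {}, {}]' > m.json && python3 steer.py m.json
python3 - <<'E'
from h import *
im=bot.camera("wrist")[:,:,::-1]; m=bot.camera_model("wrist");cv2.imwrite("pics/w9.png",im)
h=cv2.cvtColor(im,cv2.COLOR_BGR2HSV)
for n,lo,hi,z in(("red",(0,170,60),(6,255,255),.082),("brass",(15,130,60),(32,255,255),.07),("blue",(100,120,30),(125,255,255),.084)):
    k=cv2.inRange(h,lo,hi);c,_,st,ce=cv2.connectedComponentsWithStats(k)
    for i in range(1,c):
        x,y,w,hh,a=st[i]
        if a>15 and y<330: print(n,st[i],np.round(onz(m,x,y+hh/2,z),4),np.round(onz(m,x+w,y+hh/2,z),4))
E
```

```text
time: 17.32
tool_pos: [0.4809, 0.0821, 0.2101]
tool_rot: [[0.041, 0.999, 0.005], [0.999, -0.041, 0.0], [0.0, 0.005, -1.0]]
contact_force: [-0.2, -0.5, -1.6]
gripper_width: -0.003
grip_force: 0.0
time: 17.82
tool_pos: [0.5668, 0.0186, 0.2367]
tool_rot: [[0.041, 0.999, -0.002], [0.999, -0.041, 0.0], [0.0, -0.002, -1.0]]
contact_force: [0.0, 0.7, -1.2]
gripper_width: 0.0
grip_force: 0.0
red [227 107  74  28 922] [0.5411 0.0769 0.082 ] [0.6087 0.074  0.082 ]
brass [358   0  33   7 160] [0.6587 0.169  0.07  ] [0.6869 0.1678 0.07  ]
brass [251  99  12  21 251] [0.5633 0.0857 0.07  ] [0.5746 0.0852 0.07  ]
brass [283 116   8   4  25] [0.5933 0.0766 0.07  ] [0.6009 0.0763 0.07  ]
brass [448 196  56  62 854] [ 0.7665 -0.0433  0.07  ] [ 0.8257 -0.0457  0.07  ]
blue [230  78  54   8 412] [0.5463 0.1101 0.084 ] [0.5934 0.1081 0.084 ]
blue [458 207   8   6  19] [ 0.7642 -0.0186  0.084 ] [ 0.7721 -0.0189  0.084 ]
blue [450 212   8   9  23] [ 0.7573 -0.0252  0.084 ] [ 0.7653 -0.0255  0.084 ]
blue [446 221   6  11  20] [ 0.7549 -0.036   0.084 ] [ 0.761  -0.0362  0.084 ]
```

The bar travelled 71 mm to its hard stop, and its end is at x≈0.609, matching the shut position. The pin is centred in the cradle, the catch sits beside the bar, and the robot is clear. I'll hand in now.

```bash
python3 -c "
from workcell import bot
print(bot.job_done())"
```

```text
the job is handed in; nothing more can be done
None
```

I handed the job in at about 18 s: the roll is seated, the gate was pushed to its hard stop and released, and the arm kept clear of the bystanders, but I judged the catch only from the hard stop and a small brass patch in the last image, no verdict was returned, and I viewed 11 pictures, one over the limit of 10.

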